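# Check a perch dowel on the height gauge

### The arm

A 7-joint arm with a two-finger parallel gripper is mounted at the origin on the work surface. World frame = base frame: x ahead of the robot, y to its left, z up, the work surface at z = 0. Lengths are in m, angles in rad, forces in N, time in s.
With the tool pointing down it reaches from about 0.425 to 0.925 m from the base axis. Payload 6.8 kg.
Tool frame: the origin (TCP) lies midway between the tips of the shut fingers; the grasp point (between the pads) lies 19 mm behind it; z points along the fingers, y is the line along which they close (so a half turn about z gives the same grasp; the last joint's range is limited). The gripper opens to 85 mm and grips with 20 to 120 N. Pads are 22 mm wide; open, the fingers measure 114 mm over their backs; the gripper's body (76 mm by 85 mm) begins 54 mm behind the grasp point. The pads swing forward as they close: fully open they stand 13 mm farther back than shut.
Start: joints at [-1.287, 0.477, 0.022, 1.555, -0.011, 1.109, -0.083], TCP at [0.258, 0.624, 0.231] pointing down, gripper open.
Joint ranges: [-2.96, 2.96], [-0.34, 2.1], [-1.41, 1.46], [0.24, 2.44], [-1.37, 4.51], [0.17, 1.92], [-2.96, 2.96]. Speed limits (rad/s): [2.39, 2.39, 3.14, 3.14, 3.14, 3.14, 3.14].

### API

Orientations are given as a rotation vector (axis times angle).
In Python, from bench import status, vision, r gives the robot as it stands. The module is installed in compiled form; this text tells all that it offers.
- The arm moves only by the shell command python3 -m handwheel 'ROWS' [OPENING] [FORCE]. ROWS is JSON, a list of rows, each an object with "dp": the shift along the tool's x, y, z in m, a list of three; "delta_rot": the turn, a rotation vector about the tool's x, y, z in rad, a list of three. In form: [{"dp": [x, y, z], "delta_rot": [rx, ry, rz]}, ...]. A call has 1 to 12 rows; each row is the pose to reach, as a shift and turn from the pose commanded when the call began, along the tool's axes at that moment; what a row does not reach only later rows make up. A row lasts 1/8 s, in which the tool goes at most 62.5 mm and 10.7 degrees, less where a joint would pass 70% of its speed; a pose out of reach is approached as far as the arm can. A call with a gripper value outside its range is refused whole. OPENING is the opening, from 0 (shut) to 1 (fully open), set as the call begins (- or left out, the last holds). The fingers move at their own pace and stop on an object; FORCE is the grip in N (left out, the last holds). Time passes only in rows, so rows that repeat a pose let the fingers close. It gives the time, the measured TCP pose, the force, the opening and the grip force at its end, in the units of the state.
- status.get_obs(): the state, without advancing time (a new reading comes with each control period).
- vision.grab_frame(name): name is "scene" or "side" or "wrist"; returns a dict with "img" (400x640x3 uint8, blue, green, red), "fovy" (degrees; the focal length in pixels is half the picture's height over the tangent of half this angle, whatever the lens; pixels are square), "cx", "cy" (the principal point, pixels), "distortion" ([k1, k2, p1, p2, k3] as OpenCV has them; the pictures are not rectified), "world_from_camera" (4x4, takes a point from camera to world coordinates). Camera axes: x right, y up, looking along -z (the intrinsics and any distortion apply to the point x, -y, -z); pixel columns grow to the right and rows downward; lengths in m; the calibration is good to about 2 mm. A picture is of the moment at which its call begins. There is no depth.
- r.hand_in(): hands the job in; it is judged then, once.
The state is a dict: "clock": time; "joints": joint angles; "qvel": joint speeds; "tau": joint torques, N m; "tcp_pos": TCP position; "orientation": TCP orientation; "contact_force": force on the tool from outside, world axes, zero at the start; "moment": the same for the moment, N m; "grip_width": finger opening in m; "gripper_force": force on a finger pad.
Only numpy, scipy, OpenCV 4.12 (cv2) and the standard library are available. Lean on these libraries where they do the work, as an engineer would, in place of code of your own. Each camera call takes 0.05 s, during which the arm holds its last target. There are 200 camera calls.

### The job

Gauge the height of the dowel on the perch board: take the board out of its tray, lay it flat on the gauge's steel base with the dowel under the raised foot and the board square and fully home against the fence, and let go of it. Then press the gauge's head down gently until the sprung foot rests on the dowel and has given by about 5 mm, never to the end of its 12 mm travel, and leave it standing there on its own. The board cannot go in held by its dowel, so put it down on the clear bench between tray and gauge and take it again by the bare end; leave the glue bottle, screwdriver and offcut alone.

Things in the scene. Friction and masses are not known exactly. Their poses are not given: they have to be found in the camera images.
- board: loose plywood perch board, 170 x 52 x 14 mm, 0.09-0.18 kg, lying in the tray with a round upright wooden dowel (28 mm diameter, a tight fit) on top, 21 to 32 mm proud of the board's upper face, different each time. Origin: on the board's underside below the dowel's axis. x along the board: bare end at x -120 mm, the end nearer the dowel at +50 mm; y +-26 mm; z up.
- tray: shallow open wooden tray, fixed, 188 x 70 x 20 mm, walls and floor 5 mm; its walls stand 1 mm above the board's upper face with about 4 mm around the board, so only the dowel can be taken there. Origin: centre of its underside; x along its length, parallel to the board's x at the start.
- gauge: height gauge, fixed. Origin: underside of its base on the foot's axis; x from the open throat to the column; z up. Steel base x -50 to 95, y +-55, top at z 16 mm. Fence face at x 50, y +-35, z 16-36 mm: a board home against it has its dowel under the foot. Column and cap x 53-89, y +-24, to z 205 mm. Sliding grey head x +-30, y +-28 mm, underside at z 112, 40 mm tall when fully up.
- slide (a joint): how far the head has slid down its column, m: 0 = fully up, 0.05 = bottom stop. It starts 0 to 12 mm down. A brake drags on it with about 12 N (the head weighs about 3.5 N), so it takes about 9 N on top to push it down and it stays where it is left, also with the foot pushed in.
- push_top (a point): centre of the flat top of the black round thumb knob on the head (28 mm diameter, 16 mm tall, straight above the foot); 172 mm above the gauge's underside when the head is fully up, and it goes down with the head. Push down here (or pinch the knob).
- foot (a joint): how far the sprung foot is pushed up into the head, m: 0 = fully out (hangs free), 0.012 = end of travel. Spring: about 1 N to start, plus 0.9 N per mm. A brass pin standing out of the head's top on the throat side rises with it.
- foot_tip (a point): centre of the flat lower face of the foot (14 mm diameter), 90 mm above the gauge's underside with the head fully up and the foot fully out; with the slide and foot joints it is 0.090 - slide + foot.
- glue: bystander: white glue bottle standing on the bench, 60 mm diameter, 150 mm tall; origin at its underside.
- driver: bystander: screwdriver lying on the bench.
- offcut: bystander: plain wooden offcut 120 x 60 x 20 mm lying on the bench; origin at the centre of its underside.
Things that resemble listed ones, but are neither listed nor needed, are in the scene too. What is meant by the gauge is not orange, and is the larger of those in its own colour.

How it is judged:
On the way, in this order (a step that is already met when the one before it is completed fails the run):
1. the board is lifted clear of its tray (height (world z) of board above 0.03 m), for 0.1 s.
2. the board lies flat on the gauge's base, home against the fence with its dowel under the foot, let go, the foot still clear above it (x of board in the frame of gauge between -0.004 and 0.003 m and y of board in the frame of gauge between -0.008 and 0.008 m and z of board in the frame of gauge between 0.013 and 0.019 m and angle between the x axis of board and the x axis of gauge, either way round below 0.1 rad and angle between board's own z axis and vertical below 0.05 rad and contact force between the fingers and board below 0.1 N and value of joint foot below 0.001 m), for 0.3 s.
At the end, for the whole second after the job is handed in: The board lies at rest, flat on the gauge's base (underside within 3 mm of it, tilt under 0.05 rad), its end against the fence (within 4 mm), square to it within 0.1 rad and the dowel within 8 mm sideways of the foot's axis, and the foot stands on the dowel, pushed in 2 to 8.5 mm (x of board in the frame of gauge between -0.004 and 0.003 m and y of board in the frame of gauge between -0.008 and 0.008 m and z of board in the frame of gauge between 0.013 and 0.019 m and angle between the x axis of board and the x axis of gauge, either way round below 0.1 rad and angle between board's own z axis and vertical below 0.05 rad and horizontal distance between foot_tip and board below 0.009 m and value of joint foot between 0.002 and 0.0085 m and linear speed of board below 0.01 m/s); the robot touches nothing.
It fails at once if the foot is driven to the end of its travel (over 11 mm) (value of joint foot above 0.011 m).
It fails at once if a bystander is moved by more than 25 mm (distance of any of glue, driver, offcut from where it was at the start of the episode above 0.025 m).
It also fails if it takes over 72 s, if anything falls off the work surface, if the arm or the gripper's body presses on something with over 40 N, if the wrist force passes 120 N, or if a joint passes its speed limit or range.

## Working session

There is one attempt and no reset: what is moved stays moved. The work goes in short steps, Python scripts to look and compute and a shell command to move; the robot and the scene stay as the last step left them, time stands still between calls to the robot, and variables do not carry over. Pictures are saved under pics/ and viewed, at most 10 in all, crops included, and the job is handed in when it is done.

```bash
mkdir -p pics
python3 - <<'E'
from bench import status, vision, r
import cv2,pickle
o=status.get_obs();print({k:o[k] for k in('clock','tcp_pos','orientation','grip_width','contact_force')})
F={}
for n in('scene','side','wrist'):
    f=vision.grab_frame(n);F[n]=f;cv2.imwrite(f'pics/{n}0.png',f['img']);print(n,f['fovy'],f['cx'],f['cy'],f['distortion'],f['world_from_camera'])
pickle.dump(F,open('f0.pkl','wb'))
E
```

```text
{'clock': 0.0, 'tcp_pos': array([0.2575534 , 0.62329108, 0.23031592]), 'orientation': array([-6.11453073e-01, -3.08128078e+00,  2.87598069e-03]), 'grip_width': 0.08518133402303936, 'contact_force': array([ 0.94734177, -0.24943595, -0.18904449])}
scene 57.518828860239914 324.7606628303919 195.89545091942068 [-0.02703263  0.          0.          0.          0.        ] [[-0.00460903 -0.68828518  0.72542558  1.18168686]
 [ 0.99976829  0.01208192  0.01781543  0.01336585]
 [-0.02102663  0.7253396   0.68807001  0.77940004]
 [ 0.          0.          0.          1.        ]]
side 44.41273668240419 321.9453448193888 202.14726628027884 [-0.07897541  0.          0.          0.          0.        ] [[ 0.99066547  0.10211142 -0.09030609  0.38203168]
 [-0.13621828  0.7165351  -0.68412136 -0.91135673]
 [-0.00514911  0.69003675  0.72375602  1.11826746]
 [ 0.          0.          0.          1.        ]]
wrist 61.24008366411627 316.1939721975148 194.52224219408976 [0.00995859 0.         0.         0.         0.        ] [[ 0.38056213 -0.88437445 -0.27028557  0.18815045]
 [ 0.92475447  0.36354062  0.11254945  0.65182544]
 [-0.00127608 -0.29277985  0.95617903  0.37316294]
 [ 0.          0.          0.          1.        ]]
```

View pics/scene0.png

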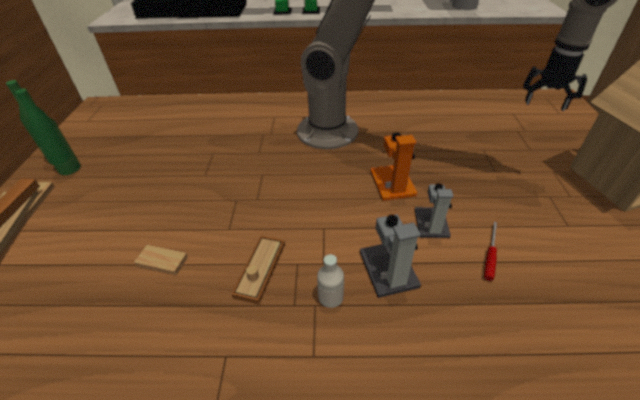

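View pics/side0.png

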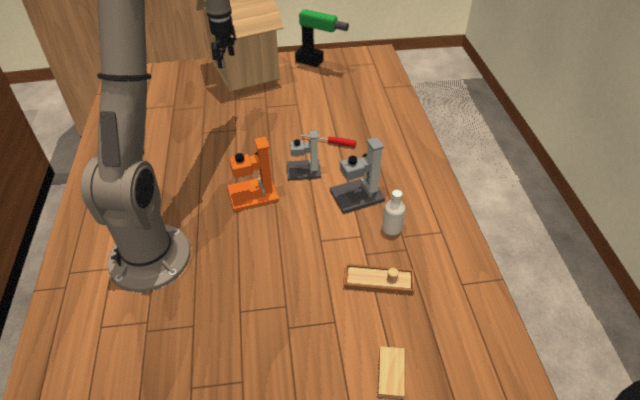

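Scene view: the three gauges are orange (395,168), small grey (435,212) and large grey (393,255). The large grey one fits, being not orange and the larger of the greys. The tray with the board is at (260,268) and the dowel at (253,272). In the side view the gauge is at (360,180), the tray at (379,279) and the dowel at (393,274). I'll confirm in one enlarged crop.

Run:
```python
import cv2,pickle,numpy as np
F=pickle.load(open('f0.pkl','rb'))
def c(n,x,y,w,h):return cv2.resize(F[n]['img'][y:y+h,x:x+w],(400,300),interpolation=cv2.INTER_CUBIC)
a=np.hstack([c('scene',350,205,120,90),c('side',310,130,108,81)])
b=np.hstack([c('scene',220,230,80,75),c('side',335,250,88,66)])
cv2.imwrite('pics/crop0.png',np.vstack([a,b]))
```

```text
(no output)
```

View pics/crop0.png

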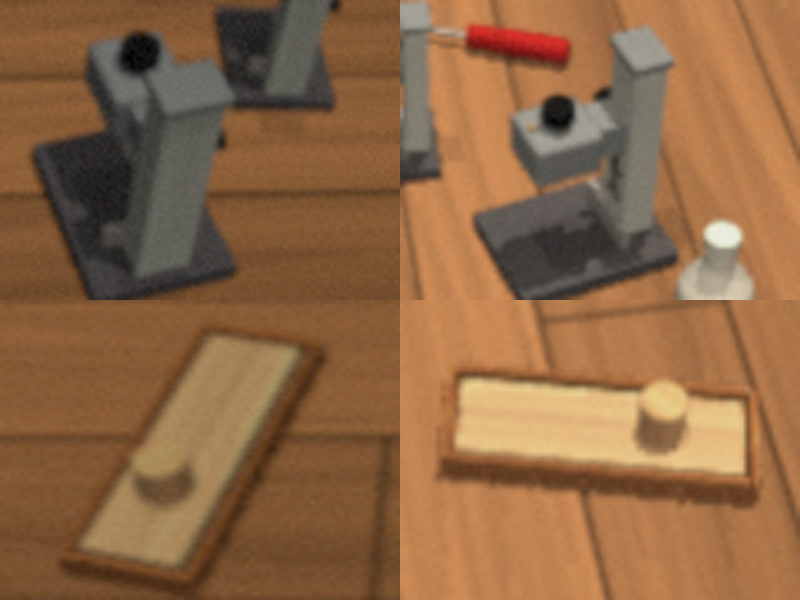

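The crop confirms the large grey gauge, with its black knob and its throat facing the robot. It also shows the board in the tray, with the dowel towards the far (+x) end. Next I'll measure.

```bash
cat > h.py <<'E'
import cv2,numpy as np
from scipy.spatial.transform import Rotation as R
def ray(f,p):
    K=Kof(f);u=cv2.undistortPoints(np.array([[p]],float),K,np.array(f['distortion']))[0,0]
    T=np.array(f['world_from_camera']);d=T[:3,:3]@[u[0],-u[1],-1];return T[:3,3],d/np.linalg.norm(d)
def Kof(f):
    F=200/np.tan(np.radians(f['fovy'])/2);return np.array([[F,0,f['cx']],[0,F,f['cy']],[0,0,1.]])
def onz(f,p,z):
    o,d=ray(f,p);return o+d*(z-o[2])/d[2]
def tri(fs,ps):
    A=0;b=0;L=[ray(f,p) for f,p in zip(fs,ps)]
    for o,d in L:
        M=np.eye(3)-np.outer(d,d);A=A+M;b=b+M@o
    x=np.linalg.solve(A,b);return x,[np.linalg.norm(np.cross(x-o,d)) for o,d in L]
def proj(f,X):
    T=np.linalg.inv(f['world_from_camera']);c=T[:3,:3]@np.array(X)+T[:3,3]
    return cv2.projectPoints(np.array([[c[0],-c[1],-c[2]]]),np.zeros(3),np.zeros(3),Kof(f),np.array(f['distortion']))[0].ravel()
def blob(f,mask,box):
    x,y,w,h=box;m=np.zeros(mask.shape,np.uint8);m[y:y+h,x:x+w]=mask[y:y+h,x:x+w]
    n,l,s,c=cv2.connectedComponentsWithStats(m);i=1+np.argmax(s[1:,4]);return c[i],s[i]
E
python3 - <<'E'
from h import *;import pickle
np.set_printoptions(precision=4,suppress=True)
F=pickle.load(open('f0.pkl','rb'));S,D=F['scene'],F['side']
def rep(n,f,px,z):
    P=np.array([onz(f,p,z) for p in px]);e=np.roll(P,-1,0)-P
    print(n,'\n',P[:,:2],np.linalg.norm(e,axis=1),np.degrees(np.arctan2(e[:,1],e[:,0])),P.mean(0))
rep('boardS',S,[(220+u/5,230+v/4) for u,v in[(80,248),(207,33),(302,45),(187,268)]],.019)
rep('boardD',D,[(335+u/4.545,250+v/4.545) for u,v in[(342,102),(58,78),(55,150),(346,173)]],.019)
rep('baseS',S,[(350+u/3.333,205+v/3.333) for u,v in[(37,150),(95,293),(233,265)]],.016)
rep('baseD',D,[(310+u/3.704,130+v/3.704) for u,v in[(75,218),(120,288),(275,255)]],.016)
k=[blob(f,(f['img'].max(2)<35).astype(np.uint8),b) for f,b in((S,(380,212,25,20)),(D,(340,150,22,20)))]
print(k);print('knob',tri([S,D],[q[0] for q in k]))
# dowel top discs
ps=[(220+160/5,230+163/4),(335+262/4.545,250+97/4.545)];print('doweltop',tri([S,D],ps))
for f,p in((S,(161,257)),(D,(385,372))):pass
g=lambda f,lo,b:blob(f,(f['img'].min(2)>lo).astype(np.uint8),b)
kk=[g(f,130,b) for f,b in((S,(320,250,20,20)),(D,(385,185,20,20)))];print('gluecap',kk,tri([S,D],[q[0] for q in kk]))
print('off',onz(S,(161,259),.02),onz(D,(392,372),.02))
E
```

```text
boardS 
 [[ 0.7105 -0.2173]
 [ 0.5442 -0.1778]
 [ 0.5553 -0.1249]
 [ 0.7242 -0.1639]] [0.1709 0.054  0.1734 0.0551] [ 166.6331   78.1543  -12.9815 -104.4286] [ 0.6336 -0.171   0.019 ]
boardD 
 [[ 0.722  -0.1694]
 [ 0.5559 -0.1275]
 [ 0.5452 -0.1788]
 [ 0.7114 -0.2192]] [0.1714 0.0524 0.171  0.0509] [ 165.834  -101.7927  -13.6657   77.9052] [ 0.6336 -0.1737  0.019 ]
baseS 
 [[0.5851 0.0901]
 [0.7137 0.1228]
 [0.6918 0.2249]] [0.1327 0.1044 0.1719] [  14.2608  102.1063 -128.3607] [0.6635 0.1459 0.016 ]
baseD 
 [[0.5538 0.1849]
 [0.5786 0.0981]
 [0.7146 0.1172]] [0.0903 0.1373 0.1744] [-74.0542   7.9981 157.1711] [0.6156 0.1334 0.016 ]
[(array([391.5   , 220.6889]), array([387, 216,  10,  11,  90], dtype=int32)), (array([352.15 , 160.275]), array([349, 157,   7,   7,  40], dtype=int32))]
knob (array([0.6131, 0.1513, 0.1592]), [np.float64(0.00018932654102896365), np.float64(0.00018932654102899455)])
doweltop (array([ 0.6684, -0.1794,  0.0473]), [np.float64(0.001354843860588718), np.float64(0.0013548438605887215)])
gluecap [(array([329.875, 259.5  ]), array([324, 255,  12,  10,  96], dtype=int32)), (array([396.6452, 193.    ]), array([392, 190,  10,   7,  62], dtype=int32))] (array([0.7137, 0.0091, 0.1498]), [np.float64(0.0004622563596454137), np.float64(0.00046225635964512187)])
off [ 0.6125 -0.432   0.02  ] [ 0.6068 -0.4419  0.02  ]
```

```bash
python3 -m handwheel '[{"dp":[-0.366,-0.382,-0.12],"delta_rot":[0,0,-0.57]},{"dp":[-0.366,-0.382,-0.12],"delta_rot":[0,0,-0.57]},{"dp":[-0.366,-0.382,-0.12],"delta_rot":[0,0,-0.57]},{"dp":[-0.366,-0.382,-0.12],"delta_rot":[0,0,-0.57]},{"dp":[-0.366,-0.382,-0.12],"delta_rot":[0,0,-0.57]},{"dp":[-0.366,-0.382,-0.12],"delta_rot":[0,0,-0.57]},{"dp":[-0.366,-0.382,-0.12],"delta_rot":[0,0,-0.57]},{"dp":[-0.366,-0.382,-0.12],"delta_rot":[0,0,-0.57]},{"dp":[-0.366,-0.382,-0.12],"delta_rot":[0,0,-0.57]},{"dp":[-0.366,-0.382,-0.12],"delta_rot":[0,0,-0.57]},{"dp":[-0.366,-0.382,-0.12],"delta_rot":[0,0,-0.57]},{"dp":[-0.366,-0.382,-0.12],"delta_rot":[0,0,-0.57]}]' 1 100
python3 - <<'E'
from bench import status, vision
import cv2,pickle
f=vision.grab_frame('wrist');pickle.dump(f,open('w1.pkl','wb'));cv2.imwrite('pics/w1.png',f['img']);print(f['world_from_camera'])
E
```

```text
clock: 1.65
tcp_pos: [0.4495, 0.1324, 0.3508]
orientation: [0.284, -3.128, 0.0]
contact_force: [-0.7, 1.0, 1.0]
grip_width: 0.0856
gripper_force: 0.0
[[-1.81173898e-01 -9.40620205e-01 -2.87070808e-01  3.75682121e-01]
 [ 9.83451041e-01 -1.73205852e-01 -5.31392758e-02  1.18751146e-01]
 [ 2.61532730e-04 -2.91947535e-01  9.56434299e-01  4.93637697e-01]
 [ 0.00000000e+00  0.00000000e+00  0.00000000e+00  1.00000000e+00]]
```

View pics/w1.png

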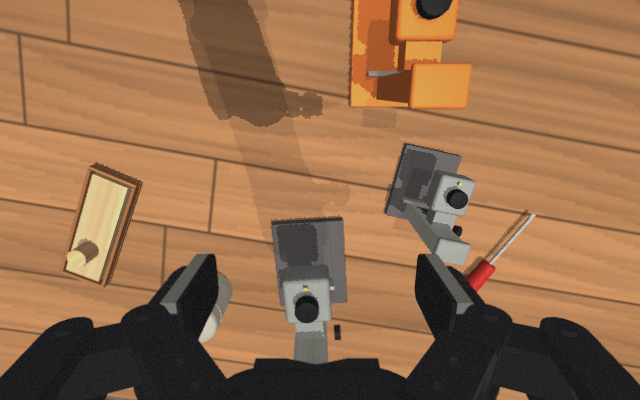

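Wrist view: the gauge base's throat corners are near (272,222) and (342,217), its knob at (306,307), the tray at (103,225) and the dowel top at (77,257). I'll compute the gauge yaw from the base edges.

Run:
```python
from h import *;import pickle
np.set_printoptions(precision=4,suppress=True)
F=pickle.load(open('f0.pkl','rb'));S,D=F['scene'],F['side'];W=pickle.load(open('w1.pkl','rb'))
im=W['img'].astype(int);sat=im.max(2)-im.min(2)
m=((sat<22)&(im.max(2)<125)).astype(np.uint8)
m[:, :]*=1
n,l,s,c=cv2.connectedComponentsWithStats(m)
i=l[260,336];print(s[i])
roi=l==i
# side edges: extreme columns per row; top edge: first row per col
Lp=[];Rp=[]
for y in range(232,296):
    x=np.where((m[y,255:365]>0))[0]+255;Lp.append((x.min()-.5,y));Rp.append((x.max()+.5,y))
Tp=[(x,np.where(m[200:260,x])[0].min()+199.5) for x in range(280,336)]
def fit(P,z):
    Q=np.array([onz(W,p,z)[:2] for p in P]);v=cv2.fitLine(Q.astype(np.float32),cv2.DIST_HUBER,0,1e-4,1e-4).ravel();d=v[:2]*np.sign(v[0] if abs(v[0])>abs(v[1]) else v[1])
    r=np.abs((Q-v[2:])@[-d[1],d[0]]);return v[2:],d,r.mean()
l_,r_,t_=fit(Lp,.016),fit(Rp,.016),fit(Tp,.016)
for q in(l_,r_,t_):print(q[0],np.degrees(np.arctan2(q[1][1],q[1][0])),q[2])
nL=np.array([-l_[1][1],l_[1][0]]);print('width',(l_[0]-r_[0])@nL)
mk=(im.max(2)<45).astype(np.uint8);k,_=blob(W,mk,(290,290,32,36));print(k,_)
ks=[k,(391.5,220.7),(352.15,160.3)];fs=[W,S,D]
x,e=tri(fs,ks);print('knob',x,e)
for yaw in(8,10,11,12,14):
    a=np.radians(yaw);d=np.array([np.cos(a),np.sin(a)]);nn=np.array([-d[1],d[0]])
    print(yaw,'throat x',(t_[0]-x[:2])@d,'sides',(l_[0]-x[:2])@nn,(r_[0]-x[:2])@nn)
print('dowel',tri(fs,[(77,257),(252,270.75),(392.6,271.3)]))
for p in[(93,170),(136,183),(105,279)]:print(onz(W,p,.019))
```

```text
[ 272  217   75   89 4707]
[0.6429 0.1029] 14.302119 0.0004263520311571261
[0.6123 0.2065] 14.630244 0.00043798392138192656
[0.5594 0.1393] 104.26956 0.00037532630093439957
width -0.10789355
[306.1391 308.9139] [295 296  23  27 453]
knob [0.6133 0.151  0.1594] [np.float64(0.00026957221680271357), np.float64(0.00021264311888531833), np.float64(0.00035663134125498417)]
8 throat x -0.05500469247610671 sides -0.05175315612897227 0.05503614535741642
10 throat x -0.05511314295486307 sides -0.05251251433141441 0.054767978337815285
11 throat x -0.05514219317976892 sides -0.05286825631925601 0.054608848847575955
12 throat x -0.0551544465584578 sides -0.05320789412407647 0.054433084972969864
14 throat x -0.05512855296481224 sides -0.05383844829379611 0.05403187327885884
dowel (array([ 0.6674, -0.1803,  0.0473]), [np.float64(0.0018016239378893907), np.float64(0.0017925659179386221), np.float64(0.0017941501055579524)])
[ 0.5399 -0.1755  0.019 ]
[ 0.5483 -0.1149  0.019 ]
[ 0.7161 -0.1581  0.019 ]
```

```bash
python3 -m handwheel '[{"dp":[-0.158,-0.347,0.25],"delta_rot":[0,0,0.414]},{"dp":[-0.158,-0.347,0.25],"delta_rot":[0,0,0.414]},{"dp":[-0.158,-0.347,0.25],"delta_rot":[0,0,0.414]},{"dp":[-0.158,-0.347,0.25],"delta_rot":[0,0,0.414]},{"dp":[-0.158,-0.347,0.25],"delta_rot":[0,0,0.414]},{"dp":[-0.158,-0.347,0.25],"delta_rot":[0,0,0.414]},{"dp":[-0.158,-0.347,0.25],"delta_rot":[0,0,0.414]},{"dp":[-0.158,-0.347,0.25],"delta_rot":[0,0,0.414]},{"dp":[-0.158,-0.347,0.25],"delta_rot":[0,0,0.414]},{"dp":[-0.158,-0.347,0.25],"delta_rot":[0,0,0.414]},{"dp":[-0.158,-0.347,0.25],"delta_rot":[0,0,0.414]}]'
python3 - <<'E'
from bench import status, vision
import cv2,pickle
f=vision.grab_frame('wrist');pickle.dump(f,open('w2.pkl','wb'));cv2.imwrite('pics/w2.png',f['img']);
E
```

```text
clock: 3.08
tcp_pos: [0.6676, -0.1805, 0.1027]
orientation: [0.366, 3.119, 0.002]
contact_force: [-0.1, -0.1, -0.6]
grip_width: 0.0852
gripper_force: 0.0
```

View pics/w2.png

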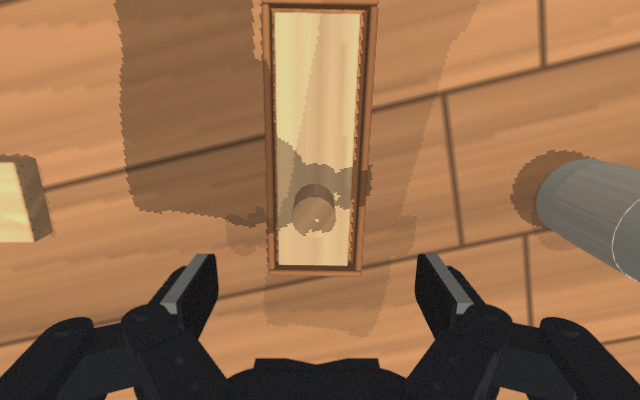

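The wrist view shows the dowel top at (315,213), centred between the fingers, with the board aligned. Descending and gripping next.

```bash
python3 -m handwheel '[{"dp":[0,0,0.04],"delta_rot":[0,0,0]},{"dp":[0,0,0.079],"delta_rot":[0,0,0]},{"dp":[0,0,0.079],"delta_rot":[0,0,0]},{"dp":[0,0,0.079],"delta_rot":[0,0,0]}]' 1 100
python3 -m handwheel '[{"dp":[0,0,0],"delta_rot":[0,0,0]},{"dp":[0,0,0],"delta_rot":[0,0,0]},{"dp":[0,0,0],"delta_rot":[0,0,0]},{"dp":[0,0,0],"delta_rot":[0,0,0]},{"dp":[0,0,0],"delta_rot":[0,0,0]},{"dp":[0,0,0],"delta_rot":[0,0,0]},{"dp":[0,0,0],"delta_rot":[0,0,0]},{"dp":[0,0,0],"delta_rot":[0,0,0]}]' 0 100
python3 -m handwheel '[{"dp":[0,0,-0.03],"delta_rot":[0,0,0]},{"dp":[0,0,-0.07],"delta_rot":[0,0,0]},{"dp":[0,0,-0.07],"delta_rot":[0,0,0]},{"dp":[0,0,-0.07],"delta_rot":[0,0,0]}]'
python3 - <<'E'
from bench import status, vision
import cv2,numpy as np
ims=[vision.grab_frame(n)['img'] for n in('side','wrist')]
cv2.imwrite('pics/c3.png',np.hstack([cv2.resize(ims[0][180:320,300:480],(400,311)),cv2.resize(ims[1],(400,311))]))
E
```

```text
clock: 3.62
tcp_pos: [0.6682, -0.1825, 0.0241]
orientation: [0.369, 3.118, -0.0]
contact_force: [-0.4, -0.0, 1.0]
grip_width: 0.0858
gripper_force: 0.0
clock: 4.62
tcp_pos: [0.6678, -0.1826, 0.0233]
orientation: [0.369, 3.118, 0.0]
contact_force: [-0.2, 0.1, 5.8]
grip_width: 0.0251
gripper_force: 98.4
clock: 5.12
tcp_pos: [0.6665, -0.1821, 0.0915]
orientation: [-0.369, -3.119, -0.001]
contact_force: [-1.0, -1.3, -2.1]
grip_width: 0.0253
gripper_force: 98.4
```

View pics/c3.png

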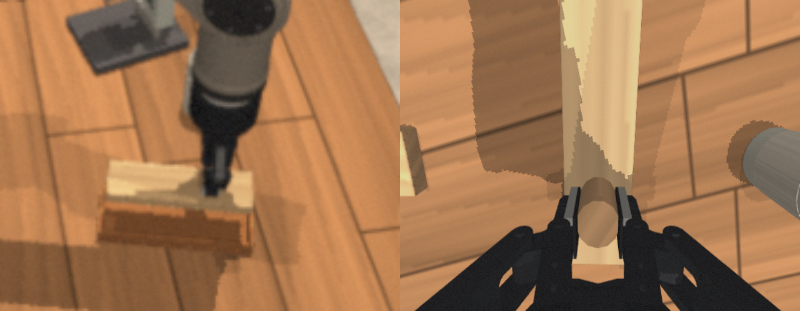

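The board hangs level by its dowel and is clear of the tray. Now I'll carry it to the bench spot with the gauge's yaw and set it down.

```bash
python3 -m handwheel '[{"dp":[0.032,0.038,0],"delta_rot":[0,0,-0.15]},{"dp":[0.064,0.075,0],"delta_rot":[0,0,-0.30]},{"dp":[0.0955,0.113,0],"delta_rot":[0,0,-0.487]},{"dp":[0.0955,0.113,0.0],"delta_rot":[0,0,-0.487]},{"dp":[0.0955,0.113,0.03],"delta_rot":[0,0,-0.487]},{"dp":[0.0955,0.113,0.055],"delta_rot":[0,0,-0.487]},{"dp":[0.0955,0.113,0.068],"delta_rot":[0,0,-0.487]},{"dp":[0.0955,0.113,0.0715],"delta_rot":[0,0,-0.487]},{"dp":[0.0955,0.113,0.0715],"delta_rot":[0,0,-0.487]},{"dp":[0.0955,0.113,0.0715],"delta_rot":[0,0,-0.487]}]'
```

```text
clock: 6.48
tcp_pos: [0.6014, -0.0504, 0.0216]
orientation: [-0.393, 3.115, -0.0]
contact_force: [0.1, -0.4, -1.2]
grip_width: 0.0252
gripper_force: 98.4
```

```bash
python3 -m handwheel '[{"dp":[0,0,0.003],"delta_rot":[0,0,0]},{"dp":[0,0,0.003],"delta_rot":[0,0,0]},{"dp":[0,0,0.003],"delta_rot":[0,0,0]}]'
python3 -m handwheel '[{"dp":[0,0,0],"delta_rot":[0,0,0]},{"dp":[0,0,0],"delta_rot":[0,0,0]},{"dp":[0,0,0],"delta_rot":[0,0,0]},{"dp":[0,0,0],"delta_rot":[0,0,0]},{"dp":[0,0,0],"delta_rot":[0,0,0]}]' 1
python3 -m handwheel '[{"dp":[0,0,-0.05],"delta_rot":[0,0,0]},{"dp":[0.04,0,-0.10],"delta_rot":[0,0,0]},{"dp":[0.105,0,-0.10],"delta_rot":[0,0,0]},{"dp":[0.105,0,-0.10],"delta_rot":[0,0,0]},{"dp":[0.105,0,-0.10],"delta_rot":[0,0,0]},{"dp":[0.105,0,-0.10],"delta_rot":[0,0,0]}]'
python3 - <<'E'
from bench import status, vision
import cv2,numpy as np,pickle
F={n:vision.grab_frame(n) for n in('side','scene','wrist')};pickle.dump(F,open('f4.pkl','wb'))
cv2.imwrite('pics/c4.png',np.vstack([np.hstack([cv2.resize(F['side']['img'][170:290,280:440],(400,300)),cv2.resize(F['scene']['img'][200:305,260:400],(400,300))]),cv2.resize(F['wrist']['img'],(480,300))[:, :480] if 0 else np.pad(cv2.resize(F['wrist']['img'],(480,300)),((0,0),(0,320),(0,0)))]))
E
```

```text
clock: 6.85
tcp_pos: [0.6013, -0.0503, 0.0182]
orientation: [-0.393, 3.116, -0.0]
contact_force: [0.5, -0.5, 2.4]
grip_width: 0.0254
gripper_force: 99.2
clock: 7.48
tcp_pos: [0.6007, -0.0502, 0.0178]
orientation: [0.394, -3.117, -0.0]
contact_force: [-0.3, -0.5, -0.0]
grip_width: 0.0853
gripper_force: 0.0
clock: 8.22
tcp_pos: [0.5005, -0.0759, 0.1179]
orientation: [-0.395, 3.116, -0.0]
contact_force: [-0.1, -0.3, 0.5]
grip_width: 0.0854
gripper_force: 0.0
```

View pics/c4.png

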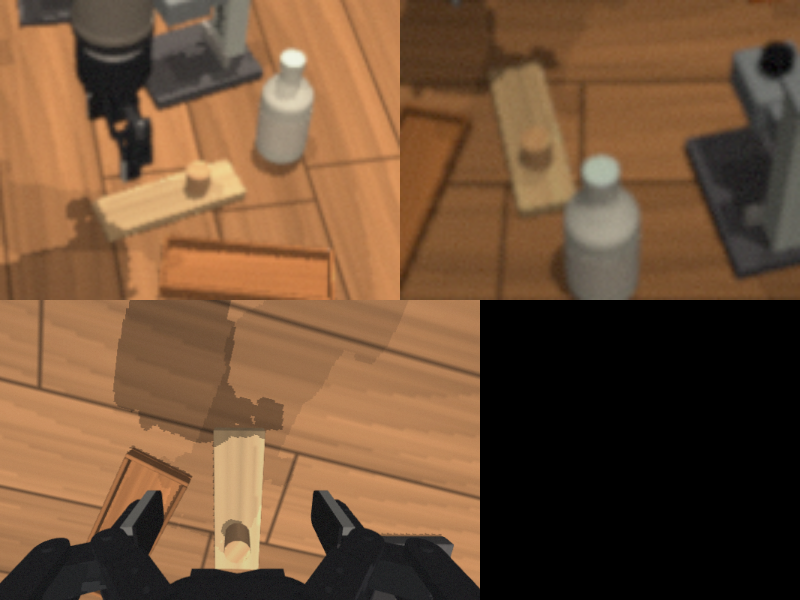

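The board lies flat on clear bench. In the wrist picture its bare-end corners are near (284,175) and (353,175), with the dowel near (316,330). I'll measure the yaw and centreline.

Run:
```python
from h import *;import pickle
np.set_printoptions(precision=4,suppress=True)
F=pickle.load(open('f4.pkl','rb'));W=F['wrist'];im=W['img']
hsv=cv2.cvtColor(im,cv2.COLOR_BGR2HSV)
g=cv2.GaussianBlur(im,(3,3),0).astype(int)
print(g[230,[270,280,290,318,340,350,360]].tolist())
gx=np.abs(np.diff(g.sum(2),axis=1))
Lp=[];Rp=[]
for y in range(200,280):
    Lp.append((270+gx[y,270:300].argmax()+.5,y));Rp.append((335+gx[y,335:365].argmax()+.5,y))
gy=np.abs(np.diff(g.sum(2),axis=0));Tp=[(x,160+gy[160:190,x].argmax()+.5) for x in range(292,345)]
def fit(P,z):
    Q=np.array([onz(W,p,z)[:2] for p in P]);v=cv2.fitLine(Q.astype(np.float32),cv2.DIST_HUBER,0,1e-4,1e-4).ravel();d=v[:2]*np.sign(v[0] if abs(v[0])>abs(v[1]) else v[1])
    return v[2:],d
L,Rr,T=[fit(p,.014) for p in(Lp,Rp,Tp)]
for q in(L,Rr,T):print(q[0],np.degrees(np.arctan2(q[1][1],q[1][0])))
d=L[1]+Rr[1];d/=np.linalg.norm(d);n=np.array([-d[1],d[0]]);print('width',(Rr[0]-L[0])@n)
mid=(L[0]+Rr[0])/2;e=mid+d*((T[0]-mid)@d);print('yaw',np.degrees(np.arctan2(d[1],d[0])),'bare end centre',e,'dowel',e+.12*d)
```

```text
[[82, 120, 169], [82, 121, 171], [131, 179, 217], [121, 165, 204], [126, 173, 212], [113, 158, 196], [83, 124, 176]]
[ 0.5459 -0.0894] 13.008952
[ 0.5339 -0.0396] 13.714856
[ 0.4919 -0.0807] 107.103935
width 0.051219676
yaw 13.361904 bare end centre [ 0.4908 -0.0761] dowel [ 0.6076 -0.0484]
```

```bash
python3 -m handwheel '[{"dp":[0,0.002,0.05],"delta_rot":[0,0,0]},{"dp":[0,0.002,0.09],"delta_rot":[0,0,0]},{"dp":[0,0.002,0.11],"delta_rot":[0,0,0]},{"dp":[0,0.002,0.117],"delta_rot":[0,0,0]},{"dp":[0,0.002,0.117],"delta_rot":[0,0,0]}]' 1 100
python3 -m handwheel '[{"dp":[0,0,0],"delta_rot":[0,0,0]},{"dp":[0,0,0],"delta_rot":[0,0,0]},{"dp":[0,0,0],"delta_rot":[0,0,0]},{"dp":[0,0,0],"delta_rot":[0,0,0]},{"dp":[0,0,0],"delta_rot":[0,0,0]},{"dp":[0,0,0],"delta_rot":[0,0,0]}]' 0 100
```

```text
clock: 9.0
tcp_pos: [0.4988, -0.0744, 0.0007]
orientation: [0.394, -3.117, 0.0]
contact_force: [0.1, -0.3, 0.4]
grip_width: 0.0856
gripper_force: 0.0
clock: 9.75
tcp_pos: [0.4992, -0.0745, 0.0023]
orientation: [-0.392, 3.115, 0.0]
contact_force: [-3.8, 0.8, 12.3]
grip_width: 0.0495
gripper_force: 102.3
```

```bash
python3 -m handwheel '[{"dp":[0,0,-0.015],"delta_rot":[0,0,0]},{"dp":[0,0,-0.03],"delta_rot":[0,0,0]},{"dp":[0,0,-0.03],"delta_rot":[0,0,0]},{"dp":[0.006,0.06,-0.03],"delta_rot":[0,0,0]},{"dp":[0.006,0.12,-0.03],"delta_rot":[0,0,0]},{"dp":[0.006,0.17,-0.03],"delta_rot":[0,0,0]},{"dp":[0.006,0.19,-0.03],"delta_rot":[0,0,0]},{"dp":[0.006,0.19,-0.03],"delta_rot":[0,0,0]},{"dp":[0.006,0.19,-0.03],"delta_rot":[0,0,0]}]'
python3 - <<'E'
from bench import status, vision
import cv2,numpy as np,pickle
F={n:vision.grab_frame(n) for n in('side','scene','wrist')};pickle.dump(F,open('f5.pkl','wb'))
cv2.imwrite('pics/c5.png',np.vstack([np.hstack([cv2.resize(F['side']['img'][130:235,280:420],(400,300),interpolation=2),cv2.resize(F['scene']['img'][190:295,320:460],(400,300),interpolation=2)]),np.pad(cv2.resize(F['wrist']['img'],(480,300)),((0,0),(0,320),(0,0)))]))
E
```

```text
clock: 10.88
tcp_pos: [0.4456, 0.107, 0.0308]
orientation: [0.392, -3.117, 0.001]
contact_force: [0.4, -0.5, -0.8]
grip_width: 0.0491
gripper_force: 104.0
```

View pics/c5.png

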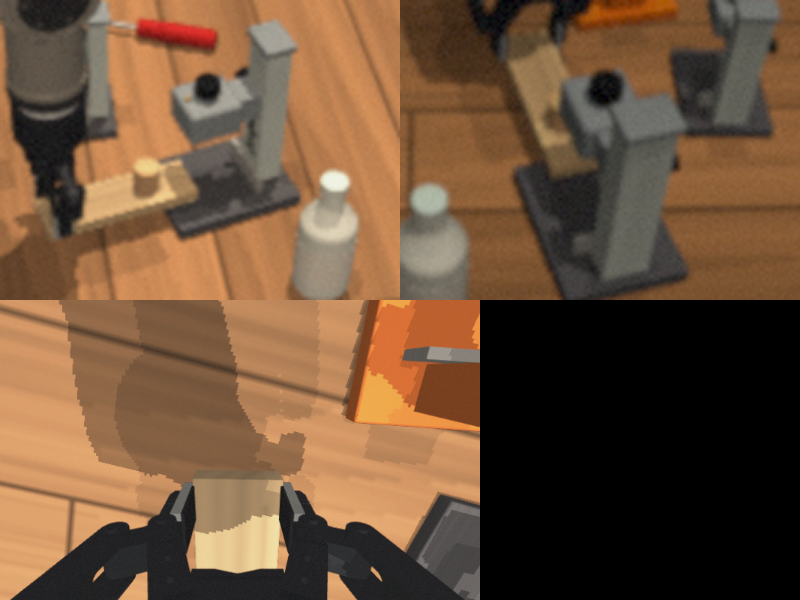

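```bash
python3 -m handwheel '[{"dp":[0,0,0.004],"delta_rot":[0,0,0]},{"dp":[0,0,0.009],"delta_rot":[0,0,0]},{"dp":[-0.015,0,0.009],"delta_rot":[0,0,0]},{"dp":[-0.03,0,0.009],"delta_rot":[0,0,0]},{"dp":[-0.045,0,0.009],"delta_rot":[0,0,0]},{"dp":[-0.052,0,0.009],"delta_rot":[0,0,0]},{"dp":[-0.052,0,0.009],"delta_rot":[0,0,0]},{"dp":[-0.052,0,0.011],"delta_rot":[0,0,0]},{"dp":[-0.052,0,0.011],"delta_rot":[0,0,0]}]'
python3 -m handwheel '[{"dp":[0,0,0.0015],"delta_rot":[0,0,0]},{"dp":[0,0,0.0015],"delta_rot":[0,0,0]}]'
```

```text
clock: 12.15
tcp_pos: [0.4951, 0.1208, 0.0196]
orientation: [0.393, -3.116, 0.0]
contact_force: [0.0, 0.3, -0.4]
grip_width: 0.0491
gripper_force: 104.0
clock: 12.4
tcp_pos: [0.4955, 0.121, 0.0183]
orientation: [0.393, -3.117, -0.0]
contact_force: [-0.9, -0.6, 1.2]
grip_width: 0.0489
gripper_force: 104.2
```

```bash
python3 -m handwheel '[{"dp":[-0.004,0,0],"delta_rot":[0,0,0]},{"dp":[-0.008,0,0],"delta_rot":[0,0,0]},{"dp":[-0.008,0,0],"delta_rot":[0,0,0]}]'
python3 -m handwheel '[{"dp":[-0.002,0,0],"delta_rot":[0,0,0]},{"dp":[-0.002,0,0],"delta_rot":[0,0,0]}]'
python3 -m handwheel '[{"dp":[-0.002,0,0],"delta_rot":[0,0,0]},{"dp":[-0.002,0,0],"delta_rot":[0,0,0]}]'
```

```text
clock: 12.78
tcp_pos: [0.5046, 0.1233, 0.0184]
orientation: [-0.393, 3.115, 0.0]
contact_force: [1.1, 0.6, -0.2]
grip_width: 0.0489
gripper_force: 104.1
clock: 13.02
tcp_pos: [0.5056, 0.1236, 0.0183]
orientation: [-0.394, 3.117, 0.0]
contact_force: [-0.6, -0.6, 0.6]
grip_width: 0.0492
gripper_force: 104.2
clock: 13.28
tcp_pos: [0.5076, 0.1241, 0.0183]
orientation: [-0.393, 3.117, 0.0]
contact_force: [-1.6, -0.8, 1.1]
grip_width: 0.0493
gripper_force: 104.2
```

```bash
for i in 1; do python3 -m handwheel '[{"dp":[-0.0015,0,0],"delta_rot":[0,0,0]},{"dp":[-0.0015,0,0],"delta_rot":[0,0,0]}]'; done
python3 -m handwheel '[{"dp":[-0.0015,0,0],"delta_rot":[0,0,0]},{"dp":[-0.0015,0,0],"delta_rot":[0,0,0]}]'
python3 -m handwheel '[{"dp":[-0.0015,0,0],"delta_rot":[0,0,0]},{"dp":[-0.0015,0,0],"delta_rot":[0,0,0]}]'
```

```text
clock: 13.52
tcp_pos: [0.509, 0.1244, 0.0183]
orientation: [-0.393, 3.117, 0.0]
contact_force: [-1.4, -0.8, 1.4]
grip_width: 0.0488
gripper_force: 104.2
clock: 13.78
tcp_pos: [0.5106, 0.1248, 0.0183]
orientation: [-0.393, 3.117, 0.0]
contact_force: [-1.2, 0.6, 0.7]
grip_width: 0.0488
gripper_force: 104.2
clock: 14.02
tcp_pos: [0.5116, 0.1251, 0.0183]
orientation: [0.394, -3.116, 0.0]
contact_force: [-3.1, -0.4, 2.1]
grip_width: 0.0483
gripper_force: 104.5
```

```bash
python3 -m handwheel '[{"dp":[-0.0015,0,0],"delta_rot":[0,0,0]},{"dp":[-0.0015,0,0],"delta_rot":[0,0,0]}]'
python3 -m handwheel '[{"dp":[-0.0015,0,0],"delta_rot":[0,0,0]},{"dp":[-0.0015,0,0],"delta_rot":[0,0,0]}]'
```

```text
clock: 14.28
tcp_pos: [0.5116, 0.1251, 0.018]
orientation: [0.393, -3.113, 0.0]
contact_force: [-5.7, -0.2, 5.6]
grip_width: 0.0489
gripper_force: 104.8
clock: 14.52
tcp_pos: [0.5116, 0.1251, 0.0178]
orientation: [0.393, -3.111, 0.001]
contact_force: [-9.8, -2.3, 8.2]
grip_width: 0.0488
gripper_force: 105.1
```

The board is home: TCP x stopped at 0.5116 while the force rose to 10 N. I'll ease off, let go, rise and verify.

```bash
python3 -m handwheel '[{"dp":[0.002,0,-0.0005],"delta_rot":[0,0,0]},{"dp":[0.002,0,-0.0005],"delta_rot":[0,0,0]}]'
python3 -m handwheel '[{"dp":[0,0,0],"delta_rot":[0,0,0]},{"dp":[0,0,0],"delta_rot":[0,0,0]},{"dp":[0,0,0],"delta_rot":[0,0,0]},{"dp":[0,0,0],"delta_rot":[0,0,0]}]' 0.75
python3 -m handwheel '[{"dp":[0,0,-0.03],"delta_rot":[0,0,0]},{"dp":[0.02,0,-0.09],"delta_rot":[0,0,0]},{"dp":[0.05,0,-0.15],"delta_rot":[0,0,0]},{"dp":[0.06,0,-0.21],"delta_rot":[0,0,0]},{"dp":[0.06,0,-0.25],"delta_rot":[0,0,0]},{"dp":[0.06,0,-0.25],"delta_rot":[0,0,0]},{"dp":[0.06,0,-0.25],"delta_rot":[0,0,0]}]'
python3 - <<'E'
from bench import status, vision
import cv2,numpy as np,pickle
F={n:vision.grab_frame(n) for n in('side','scene','wrist')};pickle.dump(F,open('f6.pkl','wb'))
I=lambda n,x,y:cv2.resize(F[n]['img'][y:y+90,x:x+120],(400,300),interpolation=2)
w=F['wrist']['img']
cv2.imwrite('pics/c6.png',np.vstack([np.hstack([I('side',300,135),I('scene',340,205)]),np.hstack([cv2.resize(w,(480,300)),cv2.resize(w[150:330,220:412],(320,300))])]))
E
```

```text
clock: 14.78
tcp_pos: [0.5117, 0.1251, 0.0184]
orientation: [0.394, -3.115, 0.001]
contact_force: [-4.7, -1.4, -1.0]
grip_width: 0.0487
gripper_force: 104.1
clock: 15.28
tcp_pos: [0.5132, 0.1255, 0.0189]
orientation: [-0.393, 3.116, 0.0]
contact_force: [-1.0, 0.8, -0.5]
grip_width: 0.0644
gripper_force: 0.0
clock: 16.15
tcp_pos: [0.4543, 0.1104, 0.2683]
orientation: [0.394, -3.116, -0.0]
contact_force: [0.3, -0.9, -0.6]
grip_width: 0.0642
gripper_force: 0.0
```

View pics/c6.png

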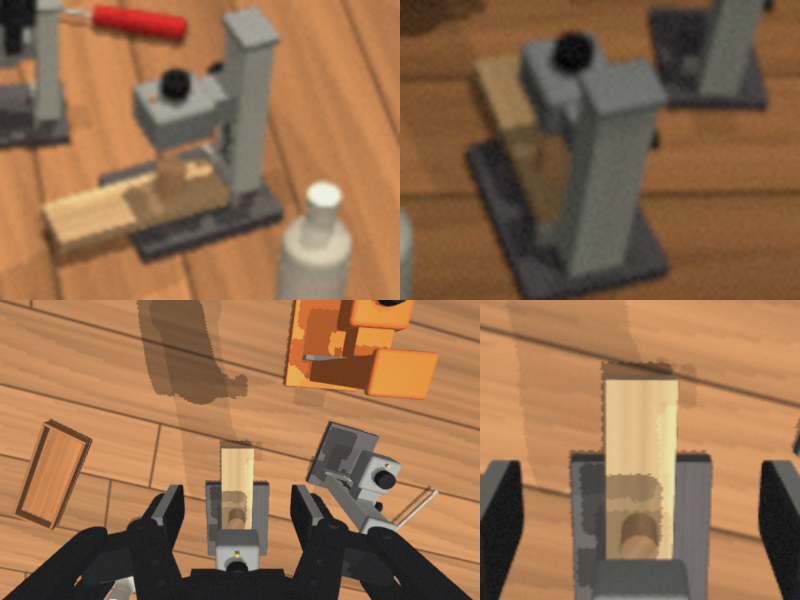

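The board lies on the base with its centreline on the base's centreline (crop x 641 against 642). The foot is still clear. I'll check the lengthwise position, the knob height and the dowel height.

Run:
```python
from h import *;import pickle
np.set_printoptions(precision=4,suppress=True)
F=pickle.load(open('f6.pkl','rb'));W=F['wrist'];G=pickle.load(open('f4.pkl','rb'))
g=cv2.GaussianBlur(W['img'],(3,3),0).astype(int).sum(2);gy=np.abs(np.diff(g,axis=0))
e=np.mean([onz(W,(x,190+gy[190:206,x].argmax()+.5),.030) for x in range(302,332)],0)
b=np.mean([onz(W,(x,236+gy[236:252,x].argmax()+.5),.016) for x in list(range(280,290))+list(range(345,355))],0)
d=np.array([.9686,.2487]);print(e,b,'overhang',(b-e)[:2]@d)
# knob
ks=[];fs=[]
for n,bx in(('scene',(500//1 and 380,205,30,35)),('side',(340,150,22,20)),('wrist',(295,355,40,30))):
    f=F[n];c,s=blob(f,(f['img'].max(2)<45).astype(np.uint8),bx);print(n,c,s);ks.append(c);fs.append(f)
print(tri(fs[:2],ks[:2]))
O=np.array([.611,.150])
for z in(.15,.155,.16,.165,.17,.175):print(z,[proj(f,[*O,z]).round(1).tolist() for f in fs[:2]])
for z in(.030,.035,.04,.042,.046):print(z,[proj(G[n],[.604,-.0495,z]).round(1).tolist() for n in('side','scene','wrist')])
```

```text
[0.4966 0.1215 0.03  ] [0.5567 0.1378 0.016 ] overhang 0.0622312064519286
scene [391.3711 220.7113] [386 216  11  11  97]
side [352.1042 160.375 ] [349 157   7   8  48]
wrist [314.632  370.5626] [ 295  355   40   30 1095]
(array([0.6129, 0.151 , 0.159 ]), [np.float64(0.00022119715819389076), np.float64(0.0002211971581940306)])
0.15 [[390.5, 222.7], [351.4, 163.0]]
0.155 [[390.7, 221.2], [351.5, 161.7]]
0.16 [[390.9, 219.7], [351.6, 160.5]]
0.165 [[391.2, 218.2], [351.6, 159.2]]
0.17 [[391.4, 216.7], [351.7, 157.9]]
0.175 [[391.6, 215.2], [351.8, 156.6]]
0.03 [[359.8, 240.9], [307.5, 253.0], [315.6, 326.6]]
0.035 [[359.9, 239.8], [307.4, 251.8], [315.6, 330.9]]
0.04 [[360.0, 238.7], [307.3, 250.6], [315.6, 335.2]]
0.042 [[360.0, 238.3], [307.2, 250.1], [315.6, 337.0]]
0.046 [[360.1, 237.4], [307.1, 249.1], [315.6, 340.7]]
```

The bare end is at (0.4966,0.1215) and the expected home position is (0.4968,0.1212), so the board is home. The short overhang comes from the visible front face of the base. Now I'll shut the fingers and go above the knob.

```bash
python3 -m handwheel '[{"dp":[-0.04,0,0],"delta_rot":[0,0,0]},{"dp":[-0.09,0,0],"delta_rot":[0,0,0]},{"dp":[-0.14,0,0],"delta_rot":[0,0,0]},{"dp":[-0.164,0,0],"delta_rot":[0,0,0]},{"dp":[-0.164,0,0.04],"delta_rot":[0,0,0]},{"dp":[-0.164,0,0.07],"delta_rot":[0,0,0]},{"dp":[-0.164,0,0.085],"delta_rot":[0,0,0]},{"dp":[-0.164,0,0.09],"delta_rot":[0,0,0]},{"dp":[-0.164,0,0.09],"delta_rot":[0,0,0]},{"dp":[-0.164,0,0.09],"delta_rot":[0,0,0]}]' 0 20
python3 -m handwheel '[{"dp":[0,0,0.003],"delta_rot":[0,0,0]},{"dp":[0,0,0.006],"delta_rot":[0,0,0]},{"dp":[0,0,0.006],"delta_rot":[0,0,0]}]'
python3 -m handwheel '[{"dp":[0,0,0.004],"delta_rot":[0,0,0]},{"dp":[0,0,0.004],"delta_rot":[0,0,0]}]'
```

```text
clock: 17.55
tcp_pos: [0.6142, 0.1514, 0.18]
orientation: [-0.393, 3.115, 0.001]
contact_force: [-0.4, 0.1, 0.5]
grip_width: -0.0
gripper_force: 0.0
clock: 17.92
tcp_pos: [0.6133, 0.1512, 0.1725]
orientation: [0.394, -3.116, 0.0]
contact_force: [-0.1, -0.5, 0.6]
grip_width: 0.0003
gripper_force: 0.0
clock: 18.18
tcp_pos: [0.6133, 0.1512, 0.1684]
orientation: [0.393, -3.116, 0.0]
contact_force: [0.1, -0.5, -0.9]
grip_width: -0.0003
gripper_force: 0.0
```

Now I'll push in small steps and watch the force.

```bash
for k in 1; do python3 -m handwheel '[{"dp":[0,0,0.002],"delta_rot":[0,0,0]},{"dp":[0,0,0.002],"delta_rot":[0,0,0]}]'; done | grep -E 'tcp|contact'
python3 -m handwheel '[{"dp":[0,0,0.002],"delta_rot":[0,0,0]},{"dp":[0,0,0.002],"delta_rot":[0,0,0]}]'| grep -E 'tcp|contact'
python3 -m handwheel '[{"dp":[0,0,0.002],"delta_rot":[0,0,0]},{"dp":[0,0,0.004],"delta_rot":[0,0,0]},{"dp":[0,0,0.004],"delta_rot":[0,0,0]}]'| grep -E 'tcp|contact'
python3 -m handwheel '[{"dp":[0,0,0.002],"delta_rot":[0,0,0]},{"dp":[0,0,0.004],"delta_rot":[0,0,0]},{"dp":[0,0,0.004],"delta_rot":[0,0,0]}]'| grep -E 'tcp|contact'
```

```text
tcp_pos: [0.6136, 0.1513, 0.1672]
contact_force: [-1.5, 0.2, 4.0]
tcp_pos: [0.6136, 0.1513, 0.1655]
contact_force: [-2.9, -0.7, 6.0]
tcp_pos: [0.6136, 0.1513, 0.1615]
contact_force: [-2.2, 0.3, 6.7]
tcp_pos: [0.6136, 0.1513, 0.1575]
contact_force: [-2.1, -0.6, 7.1]
```

```bash
python3 -m handwheel '[{"dp":[0,0,0.003],"delta_rot":[0,0,0]},{"dp":[0,0,0.006],"delta_rot":[0,0,0]},{"dp":[0,0,0.009],"delta_rot":[0,0,0]},{"dp":[0,0,0.011],"delta_rot":[0,0,0]},{"dp":[0,0,0.011],"delta_rot":[0,0,0]}]'| grep -E 'tcp|contact'
python3 -m handwheel '[{"dp":[0,0,0.0015],"delta_rot":[0,0,0]},{"dp":[0,0,0.0015],"delta_rot":[0,0,0]}]'| grep -E 'tcp|contact'
python3 -m handwheel '[{"dp":[0,0,0.0015],"delta_rot":[0,0,0]},{"dp":[0,0,0.0015],"delta_rot":[0,0,0]}]'| grep -E 'tcp|contact'
python3 -m handwheel '[{"dp":[0,0,0.0015],"delta_rot":[0,0,0]},{"dp":[0,0,0.0015],"delta_rot":[0,0,0]}]'| grep -E 'tcp|contact'
python3 -m handwheel '[{"dp":[0,0,0.0015],"delta_rot":[0,0,0]},{"dp":[0,0,0.0015],"delta_rot":[0,0,0]}]'| grep -E 'tcp|contact'
```

```text
tcp_pos: [0.6136, 0.1512, 0.1465]
contact_force: [-2.6, -0.9, 5.2]
tcp_pos: [0.6136, 0.1513, 0.1451]
contact_force: [-2.9, -0.0, 6.7]
tcp_pos: [0.6136, 0.1513, 0.1436]
contact_force: [-2.6, -1.0, 8.4]
tcp_pos: [0.6136, 0.1512, 0.1422]
contact_force: [-2.4, -0.2, 7.7]
tcp_pos: [0.6137, 0.1513, 0.1409]
contact_force: [-2.7, -0.3, 9.3]
```

```bash
python3 -m handwheel '[{"dp":[0,0,0.0015],"delta_rot":[0,0,0]},{"dp":[0,0,0.0015],"delta_rot":[0,0,0]}]'| grep -E 'tcp|contact'
python3 -m handwheel '[{"dp":[0,0,0.001],"delta_rot":[0,0,0]},{"dp":[0,0,0.001],"delta_rot":[0,0,0]}]'| grep -E 'tcp|contact'
python3 -m handwheel '[{"dp":[0,0,0.001],"delta_rot":[0,0,0]},{"dp":[0,0,0.001],"delta_rot":[0,0,0]}]'| grep -E 'tcp|contact'
```

```text
tcp_pos: [0.6137, 0.1513, 0.1396]
contact_force: [-3.6, -0.9, 10.2]
tcp_pos: [0.6137, 0.1512, 0.1388]
contact_force: [-5.2, -0.2, 12.4]
tcp_pos: [0.6136, 0.1512, 0.1379]
contact_force: [-5.6, -1.3, 12.9]
```

The force has risen by about 6 N over the sliding baseline, which is about 5 mm of foot travel. I'll back off straight up and check by picture.

```bash
python3 -m handwheel '[{"dp":[0,0,-0.01],"delta_rot":[0,0,0]},{"dp":[0,0,-0.05],"delta_rot":[0,0,0]},{"dp":[0,0,-0.10],"delta_rot":[0,0,0]},{"dp":[0.05,0,-0.13],"delta_rot":[0,0,0]},{"dp":[0.10,0,-0.13],"delta_rot":[0,0,0]},{"dp":[0.15,0,-0.13],"delta_rot":[0,0,0]},{"dp":[0.16,0,-0.13],"delta_rot":[0,0,0]},{"dp":[0.16,0,-0.13],"delta_rot":[0,0,0]}]'
python3 - <<'E'
from bench import status, vision
from h import *;import pickle
F={n:vision.grab_frame(n) for n in('side','scene','wrist')};pickle.dump(F,open('f7.pkl','wb'))
I=lambda n,x,y:cv2.resize(F[n]['img'][y:y+60,x:x+80],(400,300),interpolation=2)
w=F['wrist']['img']
cv2.imwrite('pics/c7.png',np.vstack([np.hstack([I('side',310,145),I('scene',355,210)]),np.hstack([cv2.resize(w,(480,300)),cv2.resize(w[200:350,236:396],(320,300),interpolation=2)])]))
ks=[blob(F[n],(F[n]['img'].max(2)<45).astype(np.uint8),b)[0] for n,b in(('scene',(378,212,28,35)),('side',(340,152,22,22)))]
print(ks,tri([F['scene'],F['side']],ks))
E
```

```text
clock: 22.8
tcp_pos: [0.4589, 0.1117, 0.2669]
orientation: [-0.394, 3.115, 0.001]
contact_force: [0.8, 0.1, 0.3]
grip_width: -0.0002
gripper_force: 0.0
[array([389.2   , 229.3875]), array([351.85106383, 167.72340426])] (array([0.61345165, 0.14936302, 0.13034178]), [np.float64(0.0009852175077667326), np.float64(0.0009852175077665083)])
```

View pics/c7.png

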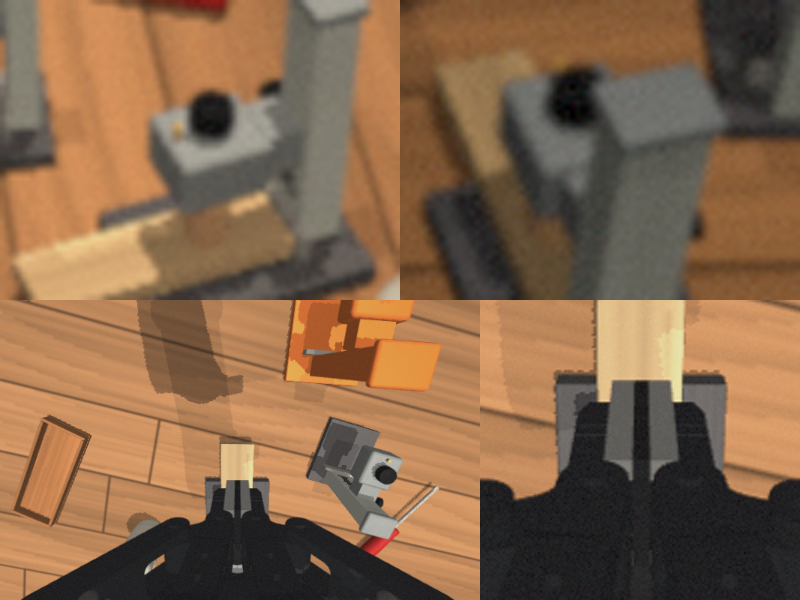

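The foot stands on the dowel, the brass pin is up (side crop (177,128)) and the board has not moved. I'll do one numeric check of the pin rise in the side view.

Run:
```python
from h import *;import pickle
A=pickle.load(open('f6.pkl','rb'))['side'];B=pickle.load(open('f7.pkl','rb'))['side']
for f in(A,B):
    im=f['img'].astype(float);k=np.array(blob(f,(f['img'].max(2)<45).astype(np.uint8),(340,150,22,25))[0])
    yel=np.clip(im[:,:,2]-im[:,:,0]-25,0,None);x0,y0=int(k[0])-11,int(k[1])-4
    w=yel[y0:y0+9,x0:x0+8];ys,xs=np.mgrid[y0:y0+9,x0:x0+8]
    print('knob',k,'pin mass',w.sum(),'centroid-knob',(w*xs).sum()/w.sum()-k[0],(w*ys).sum()/w.sum()-k[1]);print(w.astype(int))
K=np.array([.6133,.151])
print(proj(A,[*K,.167]),proj(B,[*K,.138]),proj(B,[*K,.133]))
```

```text
knob [352.10416667 160.375     ] pin mass 1981.0 centroid-knob -7.863883981154345 -2.8151817264007946
[[62 70 77 81 85 88 86 76]
 [61 67 74 82 81 82 76 51]
 [65 62 69 69 63 54 40 19]
 [57 41 39 28 17  3  0  0]
 [28  5  0  0  0  0  0  0]
 [ 0  0  0  0  0  0  0  0]
 [ 0  0  0  0  0  0  0  0]
 [ 0  0  0  0 24 13  0  0]
 [ 0  0  0 11 46 29  0  0]]
knob [351.85106383 167.72340426] pin mass 2646.0 centroid-knob -8.716521123815937 -2.620607581093907
[[91 87 69 61 73 80 83 85]
 [91 89 73 60 71 78 82 77]
 [90 90 76 60 62 68 65 51]
 [86 86 70 44 32 28 21  6]
 [69 50 32  9  0  0  0  0]
 [29  2  0  0  0  0  0  0]
 [ 8  0  0  0  6 34 16  0]
 [ 3  0  0  0 25 68 31  0]
 [ 5  0  0  0 14 45 15  0]]
[352.37905623 158.37853085] [351.99692035 165.72356801] [351.93202288 166.96903993]
```

The pin rose about 1.3 px against the knob at roughly 0.25 px/mm, so about 5 mm, which agrees with the force. Handing in.

```bash
python3 -c "
from bench import r
print(r.hand_in())"
```

```text
the job is handed in; nothing more can be done
None
```

I handed the job in at about 23 s: the board lies flat and home against the gauge's fence, and the foot rests on the dowel, pushed in about 5 mm by force and pin rise. The hand-in gave no verdict.

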